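# Mark a resin blank in the spring-punch jig

## Robot

A 6-joint arm with a two-finger parallel gripper is mounted at the origin on the work surface. World frame = base frame: x ahead of the robot, y to its left, z up, the work surface at z = 0. Lengths are in m, angles in rad, forces in N, time in s.
With the tool pointing down it reaches from about 0.35 to 0.775 m from the base axis. Payload 5.5 kg.
Tool frame: the origin (TCP) lies between the finger pads; the fingertips stand 19 mm ahead of it and the grasp point (between the pads) is the TCP; z points along the fingers, y is the line along which they close (so a half turn about z gives the same grasp; the last joint's range is limited). The gripper opens to 85 mm and grips with 20 to 120 N. Pads are 22 mm wide; open, the fingers measure 114 mm over their backs; the gripper's body (76 mm by 85 mm) begins 54 mm behind the grasp point. The pads swing forward as they close: fully open they stand 13 mm farther back than shut.
Start: joints at [-1.244, 0.313, 0.046, 1.304, 0, 1.431], TCP at [0.259, -0.514, 0.25] pointing down, gripper open.
Joint ranges: [-2.76, 2.76], [-0.86, 1.69], [-1.03, 1.26], [-2.2, 2.34], [-1.47, 1.5], [-3.14, 3.14]. Speed limits (rad/s): [2.57, 2.57, 3.14, 3.14, 3.14, 3.14].

## Interface

Orientations are given as a unit quaternion [w, x, y, z].
In Python, from workcell import env gives the robot as it stands.
- The arm moves only by the shell command python3 -m pendant 'ROWS' [FORCE]. ROWS is JSON, a list of rows, each an object with "travel": the shift along the tool's x, y, z scaled (see below), a list of three; "rot": the turn, a rotation vector about the tool's x, y, z scaled (see below), a list of three; "fingers": the opening, from -1 (shut) to 1 (fully open). In form: [{"travel": [dx, dy, dz], "rot": [wx, wy, wz], "fingers": fingers}, ...]. A call has 1 to 10 rows; each row is the pose to reach, as a shift and turn from the pose commanded when the call began, along the tool's axes at that moment; what a row does not reach only later rows make up. The controller multiplies each number of a shift by 0.12 m and each number of a turn by 60 degrees. A row lasts 1/10 s, in which the tool goes at most 50 mm and 8.59 degrees, less where a joint would pass 70% of its speed; a pose out of reach is approached as far as the arm can. A call with a number of a shift or a turn outside -1 to 1 is refused whole. A call with a gripper value outside its range is refused whole. The fingers move at their own pace and stop on an object; FORCE is the grip in N (left out, the last holds). Time passes only in rows, so rows that repeat a pose let the fingers close. It gives the time, the measured TCP pose, the force, the opening and the grip force at its end, in the units of the state.
- env.get_state(): the state, without advancing time (a new reading comes with each control period).
- env.read_camera(name): name is "scene" or "side" or "wrist"; returns (picture, depth): 384x512x3 uint8, blue, green, red; 384x512 float32, m along the optical axis (not along the pixel's ray), 0 where there is no reading.
- env.camera_model(name): a dict with "fovy" (degrees; the focal length in pixels is half the picture's height over the tangent of half this angle, whatever the lens; pixels are square), "cx", "cy" (the principal point, pixels), "rvec" (rotation vector, rad) and "tvec" (3), from world to camera coordinates, as OpenCV has them; the wrist camera has in their place "T_tool_cam" (4x4, takes a point from camera to tool coordinates, whose origin is the TCP and whose axes are the flange's). Camera axes: x right, y down, z forward; pixel columns grow to the right and rows downward; lengths in m; the calibration is good to about 2 mm. The wrist camera is an equidistant fisheye: a pixel r from the principal point sees the ray r / f radians off the axis. A picture is of the moment at which its call begins: read the wrist's pose just before it. camera_model takes no time and is no camera call.
- env.hand_in(): hands the job in; it is judged then, once.
Trained networks look in the newest picture that a camera, given by its name, has taken for a name from the list of things; names that differ only in an ending like _2 or _b are one class to them, and where a whole thing is asked for, a point or a joint stands for the part that bears it (a point fixed in the world has none). Each returns a list of dicts, best first, with "conf" (0 to 1); they miss things now and then, are a little off and sometimes report something else, mostly with a low value. They report only what shows in the picture. A call takes as long as a camera call. They do not tell look-alikes from the thing itself.
- env.outline_of(camera, target): "mask" (384x512 bool, what is visible of it) and "xy" ([column, row] in pixels, amid what is visible of it).
The state is a dict: "clock": time; "joint_pos": joint angles; "qvel": joint speeds; "tau": joint torques, N m; "tcp_pos": TCP position; "orientation": TCP orientation; "wrist_force": force on the tool from outside, world axes, zero at the start; "ft_torque": the same for the moment, N m; "finger_gap": finger opening in m; "grip_force": force on a finger pad.
Only numpy, scipy, OpenCV 4.12 (cv2) and the standard library are available. Lean on these libraries where they do the work, as an engineer would, in place of code of your own. Each camera call takes 0.05 s, during which the arm holds its last target. There are 200 camera calls.

## Task

The orange resin blank sits in the curing rack with only its brass end standing free, and it must go into the marking jig brass end first: lift it out, lay it down flat on a free patch of the table and let go, then take it again by its plain end and slide it along the channel until it is fully home against the end stop under the punch. Then turn both red clamp knobs inwards to their end stops so that the yellow straps lie over the blank, press the black punch head all the way down to its stop, hold it there for a moment and let it spring back up. Leave the blank clamped in the jig and all the other blanks, cups, bottles and tools undisturbed.

Things in the scene. Friction and masses are not known exactly. Their poses are not given: they have to be found in the camera images.
- blank_orange: the work: square bar of cast orange resin, 150 long x 22 x 22, 90 g, lying flat. Origin at the centre of its underside, x along its length, z up. The 16 mm at its -x end are brass, its +x end plain resin. It starts in one of the rack's three pockets, plain end inside, brass end out
- blank_orange_brass (a point): centre of the end face at the brass end of the orange blank
- blank_orange_plain (a point): centre of the end face at the plain end of the orange blank
- rack: fixed wooden curing rack; origin under the middle of the middle blank. Floor 6 above the table, x -81 to 91, y -102 to 102, under the blanks' whole length. Three pockets along x at y = -64, 0, 64, each 26 wide, open upwards and to -x; thick walls from x = -20 to 91 rise to 29 above the table (1 above the blanks). Only the brass ends, x = -75 to -20, stand free
- jig: fixed marking jig; origin on its underside, below the middle of a seated blank. Base plate x -98 to 138, y -105 to 105, 12 thick. Channel along x, open to -x and upwards: walls x -20 to 75, 26 apart, each 8 thick, tops 34 above the table, with flared lips from x = -20 out to -35 (47 apart there). End stop at x = 75, top 42 above the table
- jig_seat (a point): centre of the underside of a fully seated blank, on top of the base plate 12 above the table; axes as the jig. A seated blank spans x = -75 (plain end, standing free of the walls up to x = -35) to +75 (brass end at the stop)
- knob_left_grip (a point): on the axis of the clamp knob at the jig's +y side (jig x -5, y 70), 60.5 above the table, the height to grip: red bar 46 long, 14 wide, 45.5 to 71.5 above the table. Below it and in line with it a yellow strap 14 wide, 36.5 to 41.5 above the table, reaches 64 from the axis along this point's +x. The point turns with the knob
- knob_left (a joint): rad, 0 = fully open (strap along the jig's +x), 1.4 = end stop, strap swung in over the channel. Grows CLOCKWISE seen from above; starts between 0 and 0.3; stays where it is left
- knob_right_grip (a point): the same for the clamp knob at the jig's -y side, its mirror image
- knob_right (a joint): rad, 0 = fully open (strap along the jig's +x), 1.4 = end stop, strap over the channel. Grows ANTICLOCKWISE seen from above; starts between 0 and 0.3; stays where it is left
- plunger_top (a point): centre of the top face of the spring punch's round black head, diameter 38, at jig x = +45, y = 0, 149 above the table when up
- plunger (a joint): m, 0 = up, 0.014 = head pressed down to its stop; the spring needs about 4 N to start and 11 N at the stop and brings it back up when let go
- blank_blue: blue resin blank, same size and build as the orange one; a bystander in the rack
- blank_green: green resin blank, same size and build as the orange one; a bystander in the rack
- cup_orange: translucent mixing cup with orange residue, rim diameter 68, height 70, origin at the centre of its underside; bystander
- cup_cream: translucent mixing cup with cream residue, rim diameter 68, height 70, origin at the centre of its underside; bystander
- cup_stick: translucent mixing cup with brown residue and a wooden stick standing out to 130 high, rim diameter 68; origin at the centre of its underside; bystander
- pigment_jar: small dark red jar with a black cap, diameter 48, height 55, origin at the centre of its underside; bystander standing near the middle of the table
- amber_bottle: amber glass bottle with a black cap, diameter 48, height 110, origin at the centre of its underside; bystander
- spreader: steel spatula 200 long lying on the table at the far right, along its own x axis; bystander
- jig_arm (a point): centre of the underside of the jig's blue arm, 79 above the table. The arm overhangs the inner channel: jig x 21 to 131, y -20 to 20, 79 to 105 above the table, on a column x 97 to 131; the steel punch sleeve below it (jig x 45, diameter 28) reaches down to 60, so a blank goes in only by sliding along the channel
Things that resemble listed ones, but are neither listed nor needed, are in the scene too. Of the things shaped like the blank_orange, the orange one is meant.

How it is judged:
By the outcome, as a careful person would: the job done as asked, in the order asked, and still so for the second after the job is handed in, with the robot touching nothing.
It also fails if it takes over 72 s, if anything falls off the work surface, if the arm or the gripper's body presses on something with over 40 N, if the wrist force passes 120 N, or if a joint passes its speed limit or range.

## Working session

There is one attempt and no reset: what is moved stays moved. The work goes in short steps, Python scripts to look and compute and a shell command to move; the robot and the scene stay as the last step left them, time stands still between calls to the robot, and variables do not carry over. Pictures are saved under pics/ and viewed, at most 10 in all, crops included, and the job is handed in when it is done.

```bash
ls; mkdir -p pics; cat > h.py <<'E'
import numpy as np, cv2
from scipy.spatial.transform import Rotation as R
from workcell import env
def wc(name):
    m=env.camera_model(name); f=192/np.tan(np.radians(m['fovy'])/2); return m,f
def cloud(name,depth,st=None):
    m,f=wc(name); v,u=np.mgrid[0:384,0:512].astype(float)
    x=u-m['cx'];y=v-m['cy']
    if 'T_tool_cam' in m:
        r=np.hypot(x,y)+1e-9;th=r/f; k=np.tan(th)/r; P=np.stack([x*k*depth,y*k*depth,depth],-1)
        T=np.array(m['T_tool_cam']);P=P@T[:3,:3].T+T[:3,3]
        q=st['orientation'];P=P@R.from_quat([q[1],q[2],q[3],q[0]]).as_matrix().T+np.array(st['tcp_pos'])
    else:
        P=np.stack([x/f*depth,y/f*depth,depth],-1)
        Rm=R.from_rotvec(np.ravel(m['rvec'])).as_matrix();P=(P-np.ravel(m['tvec']))@Rm
    P[depth<=0]=np.nan
    return P
def see(name,fn=None):
    st=env.get_state(); im,d=env.read_camera(name)
    if fn: cv2.imwrite('pics/'+fn,im)
    return im,d,cloud(name,d,st),st
E
python3 - <<'E'
from h import *
s=env.get_state();print(s)
for c in ['scene','side','wrist']:
    m=env.camera_model(c);print(c,{k:np.round(v,3).tolist() for k,v in m.items()})
ims=[]
for c in ['scene','side']:
    im,d,P,st=see(c,c+'.png');np.savez('/tmp/'+c,im=im,d=d,P=P)
    ims.append(im)
    for t in ['blank_orange','jig','rack','knob_left_grip','knob_right_grip','plunger_top','pigment_jar','amber_bottle','cup_orange','cup_cream','cup_stick','spreader']:
        for o in env.outline_of(c,t)[:3]:
            p=P[o['mask']];print(c,t,round(o['conf'],2),np.round(o['xy']),np.nanmedian(p,0).round(3),np.nanpercentile(p,[3,97],0).round(3).tolist())
E
```

```text
pics
{'clock': 0.0, 'joint_pos': array([-1.24360519e+00,  3.13978111e-01,  4.49829081e-02,  1.30357345e+00,
       -2.19358221e-05,  1.43118517e+00]), 'qvel': array([ 1.51769730e-03,  9.02684525e-04,  6.54207822e-04,  8.55140861e-05,
        2.54553433e-05, -5.03955693e-04]), 'tau': array([-8.00325670e-04, -4.80630684e+01,  2.98528951e+01,  1.94742030e-02,
       -1.46228958e-04, -5.04622349e-06]), 'tcp_pos': array([ 0.25859818, -0.51304726,  0.24942311]), 'orientation': array([-8.81238316e-04,  9.72884996e-01,  2.31287700e-01, -9.39108576e-05]), 'wrist_force': array([-1.31838761, -0.11591574, -1.15312398]), 'ft_torque': array([-0.02853645, -0.03056007, -0.03285454]), 'grip_force': 0.0, 'finger_gap': 0.0855186712663442}
scene {'fovy': 49.594, 'cx': 256.526, 'cy': 182.879, 'rvec': [1.686, 2.112, -0.666], 'tvec': [0.029, -0.406, 1.537]}
side {'fovy': 51.57, 'cx': 257.712, 'cy': 190.775, 'rvec': [0.997, -2.519, 0.969], 'tvec': [0.447, 0.319, 1.055]}
wrist {'fovy': 65.706, 'cx': 258.254, 'cy': 191.957, 'T_tool_cam': [[-0.0, -0.947, -0.321, 0.082], [1.0, -0.001, 0.001, 0.001], [-0.001, -0
[... 3195 characters left out ...]
ber_bottle 0.83 [247. 168.] [ 0.676 -0.02   0.065] [[0.662, -0.039, 0.008], [0.696, -0.007, 0.112]]
side cup_orange 0.67 [303. 237.] [0.382 0.072 0.045] [[0.35, 0.046, 0.008], [0.41, 0.108, 0.072]]
side cup_cream 0.8 [248. 288.] [0.374 0.294 0.041] [[0.339, 0.27, 0.015], [0.4, 0.33, 0.071]]
side cup_cream 0.52 [341. 131.] [ 0.509 -0.29   0.148] [[0.495, -0.31, 0.114], [0.525, -0.277, 0.152]]
side cup_stick 0.73 [212. 177.] [0.75  0.079 0.049] [[0.723, 0.051, 0.008], [0.785, 0.111, 0.083]]
side cup_stick 0.61 [332. 160.] [ 0.5   -0.258  0.015] [[0.414, -0.373, 0.008], [0.606, -0.156, 0.118]]
side spreader 0.65 [275. 146.] [ 0.715 -0.207  0.005] [[0.693, -0.333, 0.001], [0.751, -0.151, 0.022]]
```

View pics/scene.png

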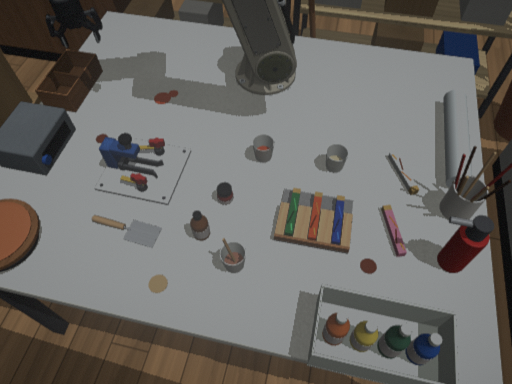

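```bash
python3 - <<'E'
from h import *
z=np.load('/tmp/scene.npz');s=np.load('/tmp/side.npz')
# topdown ortho map from both clouds for geometry
a=cv2.resize(z['im'][110:260,60:420],None,fx=2.2,fy=2.2,interpolation=cv2.INTER_CUBIC)
cv2.imwrite('pics/crop1.png',a)
for n,q in (('scene',z),('side',s)):
    P=q['P'];hsv=cv2.cvtColor(q['im'],cv2.COLOR_BGR2HSV)
    x,y,zz=P[...,0],P[...,1],P[...,2]
    # red knobs tops, yellow straps near jig
    for nm,lo,hi in (('red',(0,120,80),(8,255,255)),('red2',(172,120,80),(180,255,255)),('yel',(20,100,100),(35,255,255)),('orange',(9,120,100),(19,255,255))):
        m=cv2.inRange(hsv,lo,hi)>0
        k,l,st,c=cv2.connectedComponentsWithStats(m.astype(np.uint8))
        for i in range(1,k):
            if st[i,4]>25:
                p=P[l==i];p=p[np.isfinite(p[:,0])]
                if len(p): 
                    t=p[p[:,2]>np.percentile(p[:,2],90)-.006]
                    d=t[:,:2]-t[:,:2].mean(0);w=np.linalg.svd(d,full_matrices=False)[2][0]
                    print(n,nm,st[i,4],c[i].round(),t.mean(0).round(4),t.min(0).round(3),t.max(0).round(3),'ang',np.degrees(np.arctan2(w[1],w[0])).round(1))
E
```

```text
scene red 29 [159. 101.] [ 0.2192 -0.3313  0.0005] [ 0.205 -0.35  -0.003] [ 0.232 -0.311  0.005] ang -111.3
scene red 47 [155. 140.] [ 0.4449 -0.2415  0.0699] [ 0.436 -0.262  0.066] [ 0.456 -0.222  0.074] ang 109.4
scene red 58 [137. 177.] [ 0.5847 -0.2437  0.0699] [ 0.575 -0.264  0.067] [ 0.593 -0.223  0.074] ang 85.7
scene red 285 [314. 218.] [0.5811 0.271  0.0283] [0.513 0.26  0.025] [0.646 0.283 0.032] ang 0.7
scene red 157 [477. 242.] [0.6427 0.6458 0.1595] [0.62  0.614 0.156] [0.655 0.675 0.165] ang -75.4
scene yel 36 [146. 147.] [ 0.4553 -0.2776  0.0401] [ 0.449 -0.297  0.036] [ 0.463 -0.254  0.045] ang 97.9
scene yel 40 [126. 179.] [ 0.5805 -0.2908  0.0399] [ 0.574 -0.308  0.036] [ 0.587 -0.269  0.045] ang 80.7
scene yel 160 [369. 338.] [0.8924 0.4303 0.1035] [0.882 0.416 0.099] [0.898 0.443 0.109] ang 107.3
scene orange 1399 [ 13. 226.] [ 0.8082 -0.5136  0.0648] [ 0.736 -0.589  0.061] [ 0.898 -0.462  0.072] ang 31.7
scene orange 36 [ 31. 238.] [ 0.8238 -0.4549  0.0535] [ 0.792 -0.459  0.05 ] [ 0.854 -0.45   0.057] ang 2.3
scene orange 135 [342. 329.] [0.8908 0.369  0.1149] [
[... 6130 characters left out ...]
36  0.0805] [ 0.247 -0.608  0.076] [ 0.292 -0.598  0.084] ang -177.5
side orange 59 [230. 146.] [ 0.8488 -0.099   0.0024] [ 0.828 -0.119 -0.   ] [ 0.873 -0.078  0.007] ang 166.3
side orange 149 [111. 192.] [0.8724 0.3661 0.1228] [0.863 0.355 0.116] [0.882 0.374 0.139] ang -134.9
side orange 1480 [197. 240.] [0.6002 0.2759 0.0297] [0.527 0.169 0.026] [0.66  0.374 0.037] ang 91.1
side orange 29 [ 78. 333.] [0.5083 0.6598 0.2022] [0.505 0.657 0.2  ] [0.511 0.663 0.204] ang 68.6
side orange 113 [ 54. 377.] [ 0.9829  0.8387 -0.7457] [ 0.933  0.825 -0.749] [ 1.018  0.853 -0.738] ang -175.2
side orange 70 [ 43. 381.] [ 1.0048  0.8787 -0.7457] [ 0.977  0.863 -0.749] [ 1.019  0.904 -0.741] ang -134.8
```

View pics/crop1.png

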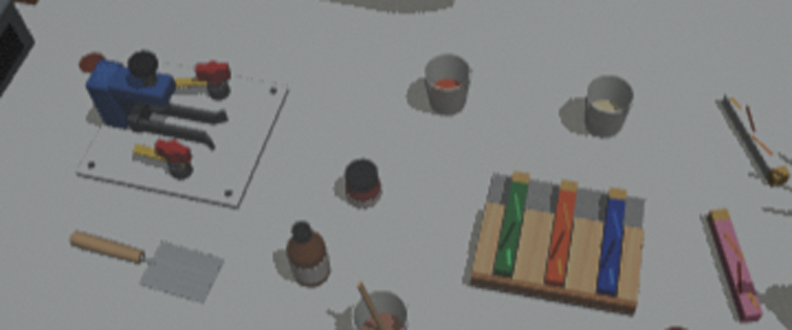

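Candidates for the orange blank:
- Red-orange bar in the rack's middle pocket, scene pixel (316,216).
- Green bar in the rack (293,214).
- Blue bar in the rack (338,218).
- Pink bar lying on the table (395,231).
- Dark stick bundle (402,168).

The crop shows the orange bar in the middle pocket with its brass end up-image, towards the robot, so I choose that one. The jig is at (140,166), its channel opening towards world +y. The red knobs are at (155,140) and (137,177).

```bash
cat > plan.py <<'E'
import sys
from h import *
# python3 plan.py x y z a_deg  -> legs in tool units from measured pose
def angle(s):
    q=s['orientation'];m=R.from_quat([q[1],q[2],q[3],q[0]]).as_matrix();return np.degrees(np.arctan2(m[1,0],m[0,0]))
def legs(p,a,tp,ta):
    p=np.array(p,float);tp=np.array(tp,float);da=(ta-a)
    for n in range(1,12):
        ok=abs(da)/n<=60;pp=p.copy();out=[]
        for i in range(n):
            aa=np.radians(a+da*i/n);d=(tp-p)/n
            t=np.array([d[0]*np.cos(aa)+d[1]*np.sin(aa),d[0]*np.sin(aa)-d[1]*np.cos(aa),-d[2]])/.12
            ok&=np.abs(t).max()<=1;out.append((t.round(3).tolist(),round(-da/n/60,3),int(max(np.ceil(np.linalg.norm(d)/.05),np.ceil(abs(da/n)/8.59)))))
        if ok:break
    for o in out:print('travel',o[0],'rotz',o[1],'rows>=',o[2])
if __name__=='__main__':
    s=env.get_state();a=angle(s);v=sys.argv[1:]
    print('now',s['tcp_pos'].round(4),round(a,2),'t',round(s['clock'],2))
    p=s['tcp_pos']
    while v:
        t=[float(k) for k in v[:3]];ta=float(v[3])
        while not v[4:] and False: pass
        ta=min((ta+360*k for k in(-1,0,1)),key=lambda k:abs(k-a)) if len(sys.argv)<100 else ta
        print('->',t,ta);legs(p,a,t,ta);p,a=t,ta;v=v[4:]
E
python3 plan.py 0.47 -0.17 0.28 90 0.5 0.1 0.25 150 0.52 0.26 0.2 181.5
```

```text
now [ 0.2588 -0.5135  0.2503] 26.75 t 1.3
-> [0.47, -0.17, 0.28] 90.0
travel [0.715, -0.441, -0.062] rotz -0.264 rows>= 3
travel [0.808, -0.229, -0.062] rotz -0.264 rows>= 3
travel [0.84, -0.001, -0.062] rotz -0.264 rows>= 3
travel [0.808, 0.228, -0.062] rotz -0.264 rows>= 3
-> [0.5, 0.1, 0.25] 150.0
travel [0.75, 0.083, 0.083] rotz -0.333 rows>= 3
travel [0.676, 0.335, 0.083] rotz -0.333 rows>= 3
travel [0.521, 0.546, 0.083] rotz -0.333 rows>= 3
-> [0.52, 0.26, 0.2] 181.5
travel [0.261, 0.619, 0.208] rotz -0.263 rows>= 2
travel [0.083, 0.667, 0.208] rotz -0.263 rows>= 2
```

```bash

python3 -m pendant '[{"travel":[0.715,-0.441,-0.062],"rot":[0,0,-0.264],"fingers":0.2},{"travel":[0.715,-0.441,-0.062],"rot":[0,0,-0.264],"fingers":0.2},{"travel":[0.715,-0.441,-0.062],"rot":[0,0,-0.264],"fingers":0.2}]'
python3 -m pendant '[{"travel":[0.808,-0.229,-0.062],"rot":[0,0,-0.264],"fingers":0.2},{"travel":[0.808,-0.229,-0.062],"rot":[0,0,-0.264],"fingers":0.2},{"travel":[0.808,-0.229,-0.062],"rot":[0,0,-0.264],"fingers":0.2}]'
python3 -m pendant '[{"travel":[0.84,0,-0.062],"rot":[0,0,-0.264],"fingers":0.2},{"travel":[0.84,0,-0.062],"rot":[0,0,-0.264],"fingers":0.2},{"travel":[0.84,0,-0.062],"rot":[0,0,-0.264],"fingers":0.2}]'
python3 -m pendant '[{"travel":[0.808,0.228,-0.062],"rot":[0,0,-0.264],"fingers":0.2},{"travel":[0.808,0.228,-0.062],"rot":[0,0,-0.264],"fingers":0.2},{"travel":[0.808,0.228,-0.062],"rot":[0,0,-0.264],"fingers":0.2},{"travel":[0.808,0.228,-0.062],"rot":[0,0,-0.264],"fingers":0.2},{"travel":[0.808,0.228,-0.062],"rot":[0,0,-0.264],"fingers":0.2}]'
cat > jig.py <<'E'
from h import *
im,d,P,st=see('wrist','jigw.png');np.savez('/tmp/jigw',im=im,d=d,P=P)
hsv=cv2.cvtColor(im,cv2.COLOR_BGR2HSV)
print(st['tcp_pos'],st['clock'])
for nm,lo,hi,z0,z1 in (('red',(0,110,50),(10,255,255),.062,.08),('yel',(18,90,70),(36,255,255),.03,.05)):
    m=(cv2.inRange(hsv,lo,hi)>0)
    m&=(P[...,2]>z0)&(P[...,2]<z1)
    k,l,s,c=cv2.connectedComponentsWithStats(m.astype(np.uint8))
    for i in range(1,k):
        if s[i,4]>40:
            p=P[l==i];r=cv2.minAreaRect((p[:,:2]*1000).astype(np.float32))
            print(nm,s[i,4],c[i].round(),np.median(p,0).round(4),'rect',np.round(r[0],1),np.round(r[1],1),round(r[2],1),cv2.boxPoints(r).round().tolist())
# head top
m=(P[...,2]>.14)&(P[...,2]<.156)&(np.hypot(P[...,0]-.513,P[...,1]+.29)<.05)
p=P[m];print('head',m.sum(),cv2.minEnclosingCircle((p[:,:2]*1000).astype(np.float32)),np.median(p,0))
# channel walls tops
m=(P[...,2]>.029)&(P[...,2]<.0385)&(abs(P[...,0]-.513)<.045)&(P[...,1]>-.35)&(P[...,1]<-.2)
p=P[m]*1000
for y in range(-270,-205,8):
    q=p[abs(p[:,1]-y)<4]; a=q[q[:,0]<513,0];b=q[q[:,0]>=513,0]
    if len(a)and len(b):print(y,len(q),a.min().round(1),a.max().round(1),b.min().round(1),b.max().round(1),np.median(q[:,2]).round(1))
m=(P[...,2]>.006)&(P[...,2]<.018)&(P[...,1]<-.1)&(P[...,1]>-.4)&(abs(P[...,0]-.513)<.13)
r=cv2.minAreaRect((P[m][:,:2]*1000).astype(np.float32));print('plate',r,np.median(P[m][:,2]),np.nanmedian(P[abs(P[...,2])<.006][:,2]))
E
python3 jig.py
```

```text
clock: 1.6
tcp_pos: [0.3136, -0.4234, 0.2586]
orientation: [-0.001, 0.93, 0.366, 0.001]
wrist_force: [-0.7, -0.4, -0.2]
finger_gap: 0.051
grip_force: 0.0
clock: 1.9
tcp_pos: [0.3663, -0.3379, 0.266]
orientation: [-0.0, 0.871, 0.491, 0.001]
wrist_force: [-0.0, 0.3, 1.0]
finger_gap: 0.0511
grip_force: 0.0
clock: 2.2
tcp_pos: [0.4191, -0.2527, 0.2733]
orientation: [0.0, 0.795, 0.606, 0.001]
wrist_force: [-0.4, -0.6, -0.0]
finger_gap: 0.0512
grip_force: 0.0
clock: 2.7
tcp_pos: [0.4693, -0.1714, 0.2798]
orientation: [-0.0, 0.708, 0.707, -0.0]
wrist_force: [0.1, 0.2, -0.7]
finger_gap: 0.0511
grip_force: 0.0
[ 0.46932699 -0.17141241  0.27978918] 2.7
red 437 [236. 224.] [ 0.4417 -0.2445  0.0717] rect [ 441.7 -246.2] [21.4 45.9] 1.1 [[431.0, -223.0], [431.0, -269.0], [453.0, -269.0], [452.0, -223.0]]
red 393 [345. 224.] [ 0.5793 -0.2466  0.0718] rect [ 580.3 -247.3] [20.9 43.2] 2.7 [[569.0, -226.0], [571.0, -269.0], [592.0, -268.0], [590.0, -225.0]]
red 70 [506. 376.] [ 1.2008 -0.7794  0.07  ] rect [1200.9 -781.9] [77.4  5.7] 89.9 [[1198.0, -821.0], [1204.0, -821.0], [1204.0, -743.0], [1198.0
[... 167 characters left out ...]
 189 [249. 246.] [ 0.4547 -0.2922  0.0425] rect [ 453.1 -287.4] [13.8 42. ] 15.3 [[441.0, -269.0], [452.0, -310.0], [465.0, -306.0], [454.0, -265.0]]
head 777 ((509.6990051269531, -296.9763488769531), 19.131303787231445) [ 0.50877164 -0.29373367  0.14972192]
-270 61 490.4 497.4 523.6 531.1 35.1
-262 71 490.5 498.6 523.5 531.9 34.6
-254 67 491.4 498.4 523.5 531.3 34.7
-246 66 491.2 498.2 523.8 531.1 34.9
-238 73 491.1 498.0 523.7 532.0 34.6
-230 68 489.6 497.9 524.1 534.1 34.6
-222 67 484.2 493.7 529.1 539.4 34.4
-214 7 485.6 488.2 535.1 536.2 32.8
plate ((510.92864990234375, -272.7243347167969), (235.05242919921875, 210.9408416748047), 89.376953125) 0.012935135544941967 0.0009340223500688416
```

View pics/jigw.png

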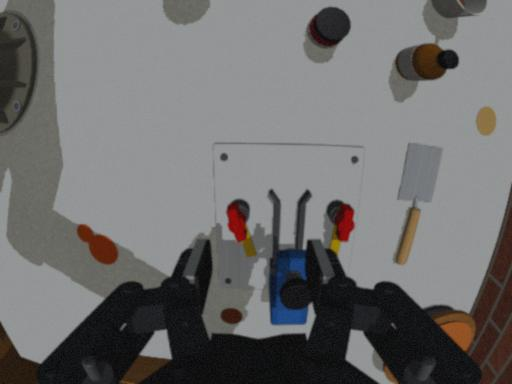

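```bash

python3 -m pendant '[{"travel":[0.75,0.083,0.083],"rot":[0,0,-0.333],"fingers":0.2},{"travel":[0.75,0.083,0.083],"rot":[0,0,-0.333],"fingers":0.2},{"travel":[0.75,0.083,0.083],"rot":[0,0,-0.333],"fingers":0.2}]' >/dev/null
python3 -m pendant '[{"travel":[0.676,0.335,0.083],"rot":[0,0,-0.333],"fingers":0.2},{"travel":[0.676,0.335,0.083],"rot":[0,0,-0.333],"fingers":0.2},{"travel":[0.676,0.335,0.083],"rot":[0,0,-0.333],"fingers":0.2}]' >/dev/null
python3 -m pendant '[{"travel":[0.521,0.546,0.083],"rot":[0,0,-0.333],"fingers":0.2},{"travel":[0.521,0.546,0.083],"rot":[0,0,-0.333],"fingers":0.2},{"travel":[0.521,0.546,0.083],"rot":[0,0,-0.333],"fingers":0.2}]' >/dev/null
python3 -m pendant '[{"travel":[0.261,0.619,0.208],"rot":[0,0,-0.263],"fingers":0.2},{"travel":[0.261,0.619,0.208],"rot":[0,0,-0.263],"fingers":0.2}]' >/dev/null
python3 -m pendant '[{"travel":[0.083,0.667,0.208],"rot":[0,0,-0.263],"fingers":0.2},{"travel":[0.083,0.667,0.208],"rot":[0,0,-0.263],"fingers":0.2},{"travel":[0.083,0.667,0.208],"rot":[0,0,-0.263],"fingers":0.2},{"travel":[0.083,0.667,0.208],"rot":[0,0,-0.263],"fingers":0.2}]'
python3 - <<'E'
from h import *
im,d,P,st=see('wrist','rackw.png')
for o in env.outline_of('wrist','blank_orange')[:4]:
    p=P[o['mask']];print(round(o['conf'],2),np.round(o['xy']),np.nanmedian(p,0).round(4))
    p=p[p[:,2]>.022];r=cv2.minAreaRect((p[:,:2]*1000).astype(np.float32));print(r,np.median(im[o['mask']],0),np.percentile(p[:,0],[1,99]),np.median(p,0))
    for x in np.arange(.49,.66,.02):
        q=p[abs(p[:,0]-x)<.006]
        if len(q)>8:print(x.round(2),len(q),(q[:,1].min()*1e3).round(1),(q[:,1].max()*1e3).round(1))
E
```

```text
clock: 4.25
tcp_pos: [0.5195, 0.2589, 0.1995]
orientation: [-0.001, -0.013, 1.0, -0.001]
wrist_force: [-0.0, 0.2, -0.3]
finger_gap: 0.0509
grip_force: 0.0
0.73 [268. 210.] [0.5566 0.2679 0.0287]
((568.7327880859375, 268.2002868652344), (150.6517333984375, 22.10270118713379), 1.1222527027130127) [ 10.  62. 157.] [0.49372912 0.64154877] [0.55803787 0.26804512 0.02877311]
0.49 78 256.4 277.6
0.51 237 256.6 278.0
0.53 231 257.1 278.4
0.55 207 257.6 278.2
0.57 200 258.1 279.2
0.59 188 257.5 279.1
0.61 165 257.9 279.6
0.63 149 258.4 279.4
0.66 [468.  54.] [0.3595 0.5002 0.0217]
((359.14776611328125, 505.30133056640625), (142.77516174316406, 23.905839920043945), 29.017436981201172) [ 76. 104. 115.] [0.29916646 0.42040643] [0.35698012 0.50373296 0.022856  ]
0.66 [436. 207.] [0.5509 0.4775 0.0221]
((561.7841796875, 485.3935546875), (149.1661376953125, 23.826725006103516), 19.368511199951172) [ 75.  99. 143.] [0.49181209 0.63028805] [0.55342787 0.4824717  0.02275879]
0.49 51 451.2 473.5
0.51 116 455.2 479.0
0.53 109 461.3 487.3
0.55 112 468.8 493.8
0.57 95 475.5 498.8
0.59 91 481.4 508.8
0.61 84 489.6 514.0
0.63 54 496.3 518.7
```

View pics/rackw.png

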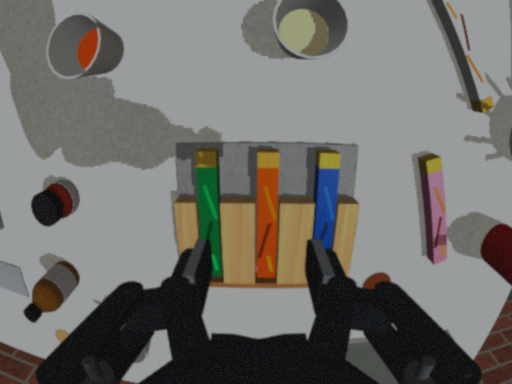

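The wrist view shows the orange blank at (268,215) between green (207,212) and blue (328,212), with its brass end up-image and free. The fingers straddle that pocket. I'll move down to grasp it.

```bash
python3 plan.py 0.517 0.2671 0.1 181.1 0.517 0.2671 0.029 181.1 
```

```text
now [0.5198 0.2582 0.2004] -178.61 t 4.35
-> [0.517, 0.2671, 0.1] -178.9
travel [0.021, 0.074, 0.837] rotz 0.005 rows>= 3
-> [0.517, 0.2671, 0.029] -178.9
travel [-0.0, 0.0, 0.592] rotz -0.0 rows>= 2
```

```bash

python3 -m pendant '[{"travel":[0.021,0.072,0.837],"rot":[0,0,0.005],"fingers":0.2},{"travel":[0.021,0.072,0.837],"rot":[0,0,0.005],"fingers":0.2},{"travel":[0.021,0.072,0.837],"rot":[0,0,0.005],"fingers":0.2},{"travel":[0.021,0.072,0.837],"rot":[0,0,0.005],"fingers":0.2}]'
python3 -m pendant '[{"travel":[0,0,0.3],"rot":[0,0,0],"fingers":0.2},{"travel":[0,0,0.592],"rot":[0,0,0],"fingers":0.2},{"travel":[0,0,0.592],"rot":[0,0,0],"fingers":0.2},{"travel":[0,0,0.592],"rot":[0,0,0],"fingers":0.2}]'
python3 -m pendant '[{"travel":[0,0,0],"rot":[0,0,0],"fingers":-1},{"travel":[0,0,0],"rot":[0,0,0],"fingers":-1},{"travel":[0,0,0],"rot":[0,0,0],"fingers":-1},{"travel":[0,0,0],"rot":[0,0,0],"fingers":-1},{"travel":[0,0,0],"rot":[0,0,0],"fingers":-1}]' 50
```

```text
clock: 4.75
tcp_pos: [0.5163, 0.2671, 0.1002]
orientation: [-0.001, -0.01, 1.0, -0.0]
wrist_force: [1.1, 1.2, 0.8]
finger_gap: 0.0514
grip_force: 0.0
clock: 5.15
tcp_pos: [0.5181, 0.2686, 0.0313]
orientation: [0.001, -0.011, 1.0, 0.0]
wrist_force: [-0.0, 0.3, 1.2]
finger_gap: 0.051
grip_force: 0.0
clock: 5.65
tcp_pos: [0.5186, 0.2693, 0.0316]
orientation: [0.002, -0.011, 1.0, 0.001]
wrist_force: [0.3, -0.0, 6.3]
finger_gap: 0.0208
grip_force: 50.6
```

```bash

python3 -m pendant '[{"travel":[0,0,-0.08],"rot":[0,0,0],"fingers":-1},{"travel":[0,0,-0.2],"rot":[0,0,0],"fingers":-1},{"travel":[0,0,-0.4],"rot":[0,0,0],"fingers":-1},{"travel":[0,0,-0.7],"rot":[0,0,0],"fingers":-1},{"travel":[0,0,-1],"rot":[0,0,0],"fingers":-1},{"travel":[0,0,-1],"rot":[0,0,0],"fingers":-1},{"travel":[0,0,-1],"rot":[0,0,0],"fingers":-1}]'
python3 - <<'E'
from h import *
im,d,P,st=see('wrist','lift.png')
for o in env.outline_of('wrist','blank_orange')[:3]:
    p=P[o['mask']];print(round(o['conf'],2),np.round(o['xy']),np.nanmedian(p,0).round(4),np.nanpercentile(p,[3,97],0).round(3).tolist())
hsv=cv2.cvtColor(im,cv2.COLOR_BGR2HSV);m=(cv2.inRange(hsv,(0,150,60),(14,255,255))>0)&(P[...,2]>.05)&(abs(P[...,1]-.268)<.06)
p=P[m];p=p[np.isfinite(p).all(1)];t=p
x=t[:,0];print(len(t),np.polyfit(x,t[:,2],1),np.polyfit(x,t[:,1],1),x.min(),x.max())
E
python3 plan.py 0.46 0.1 0.15 210 0.455 -0.1 0.15 269.5
```

```text
clock: 6.35
tcp_pos: [0.5173, 0.269, 0.1507]
orientation: [0.002, -0.011, 1.0, 0.001]
wrist_force: [0.4, 0.3, -1.1]
finger_gap: 0.0205
grip_force: 49.6
0.85 [487.  57.] [0.3654 0.5035 0.0214] [[0.314, 0.471, 0.002], [0.422, 0.537, 0.024]]
0.79 [445. 224.] [0.5497 0.4771 0.022 ] [[0.492, 0.453, 0.002], [0.629, 0.511, 0.024]]
0.69 [258. 269.] [0.5176 0.2677 0.1477] [[0.492, 0.258, 0.131], [0.565, 0.278, 0.149]]
3101 [-0.07191698  0.18706105] [-0.0146647   0.27557083] 0.5032369624987297 0.5708172229514227
now [0.5157 0.2684 0.1482] -178.69 t 6.45
-> [0.46, 0.1, 0.15] -150.0
travel [0.248, -0.696, -0.008] rotz -0.239 rows>= 2
travel [0.413, -0.613, -0.008] rotz -0.239 rows>= 2
-> [0.455, -0.1, 0.15] -90.5
travel [0.435, -0.711, -0.0] rotz -0.496 rows>= 4
travel [0.73, -0.402, -0.0] rotz -0.496 rows>= 4
```

View pics/lift.png

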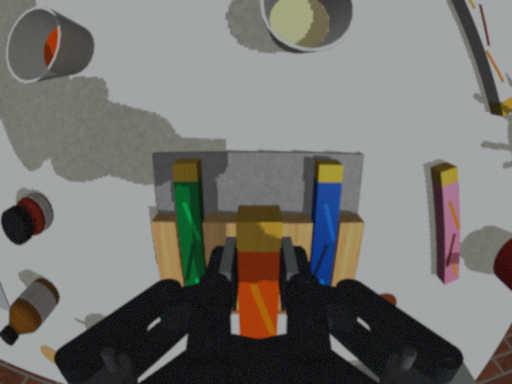

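The wrist view shows the blank clear of the rack and between the pads, brass end at (260,225). Green (188,225) and blue (325,225) are still in place. I'll carry it to the free patch.

```bash

python3 -m pendant '[{"travel":[0.248,-0.696,-0.008],"rot":[0,0,-0.239],"fingers":-1},{"travel":[0.248,-0.696,-0.008],"rot":[0,0,-0.239],"fingers":-1}]'>/dev/null
python3 -m pendant '[{"travel":[0.413,-0.613,-0.008],"rot":[0,0,-0.239],"fingers":-1},{"travel":[0.413,-0.613,-0.008],"rot":[0,0,-0.239],"fingers":-1}]'>/dev/null
python3 -m pendant '[{"travel":[0.435,-0.711,0],"rot":[0,0,-0.496],"fingers":-1},{"travel":[0.435,-0.711,0],"rot":[0,0,-0.496],"fingers":-1},{"travel":[0.435,-0.711,0],"rot":[0,0,-0.496],"fingers":-1},{"travel":[0.435,-0.711,0],"rot":[0,0,-0.496],"fingers":-1}]'>/dev/null
python3 -m pendant '[{"travel":[0.73,-0.402,0],"rot":[0,0,-0.496],"fingers":-1},{"travel":[0.73,-0.402,0],"rot":[0,0,-0.496],"fingers":-1},{"travel":[0.73,-0.402,0],"rot":[0,0,-0.496],"fingers":-1},{"travel":[0.73,-0.402,0],"rot":[0,0,-0.496],"fingers":-1},{"travel":[0.73,-0.402,0],"rot":[0,0,-0.496],"fingers":-1},{"travel":[0.73,-0.402,0],"rot":[0,0,-0.496],"fingers":-1}]'
python3 plan.py 0.455 -0.1 0.06 -90.5  0.455 -0.1 0.027 -90.5
```

```text
clock: 7.85
tcp_pos: [0.4549, -0.0994, 0.1497]
orientation: [-0.0, -0.703, 0.711, 0.001]
wrist_force: [0.6, -0.6, -1.3]
finger_gap: 0.0208
grip_force: 49.7
now [ 0.4549 -0.0994  0.1497] -90.65 t 7.85
-> [0.455, -0.1, 0.06] -90.5
travel [0.005, -0.001, 0.748] rotz -0.003 rows>= 2
-> [0.455, -0.1, 0.027] -90.5
travel [-0.0, 0.0, 0.275] rotz -0.0 rows>= 1
```

```bash

python3 -m pendant '[{"travel":[0,0,0.375],"rot":[0,0,0],"fingers":-1},{"travel":[0,0,0.748],"rot":[0,0,0],"fingers":-1},{"travel":[0,0,0.748],"rot":[0,0,0],"fingers":-1},{"travel":[0,0,0.86],"rot":[0,0,0],"fingers":-1},{"travel":[0,0,0.94],"rot":[0,0,0],"fingers":-1},{"travel":[0,0,1.0],"rot":[0,0,0],"fingers":-1},{"travel":[0,0,1.0],"rot":[0,0,0],"fingers":-1}]'
python3 -m pendant '[{"travel":[0,0,0.02],"rot":[0,0,0],"fingers":-1},{"travel":[0,0,0.02],"rot":[0,0,0],"fingers":-1}]'
python3 -m pendant '[{"travel":[0,0,0],"rot":[0,0,0],"fingers":0.2},{"travel":[0,0,0],"rot":[0,0,0],"fingers":0.2},{"travel":[0,0,0],"rot":[0,0,0],"fingers":0.2},{"travel":[0,0,0],"rot":[0,0,0],"fingers":0.2},{"travel":[0,0,-0.3],"rot":[0,0,0],"fingers":0.2},{"travel":[0,0,-0.6],"rot":[0,0,0],"fingers":0.2},{"travel":[0,0,-1],"rot":[0,0,0],"fingers":0.2},{"travel":[0,0,-1],"rot":[0,0,0],"fingers":0.2},{"travel":[0,0,-1],"rot":[0,0,0],"fingers":0.2}]'
python3 plan.py 0.455 -0.05 0.2 -30 0.455 0.01 0.2 30 0.455 0.01 0.16 89.5
```

```text
clock: 8.55
tcp_pos: [0.4556, -0.0995, 0.0307]
orientation: [-0.0, -0.704, 0.71, 0.0]
wrist_force: [0.5, 0.1, -1.8]
finger_gap: 0.0204
grip_force: 49.7
clock: 8.75
tcp_pos: [0.456, -0.0998, 0.0287]
orientation: [0.0, -0.704, 0.71, -0.0]
wrist_force: [0.2, -0.6, -1.0]
finger_gap: 0.0205
grip_force: 49.7
clock: 9.65
tcp_pos: [0.4567, -0.1001, 0.1496]
orientation: [0.001, -0.704, 0.71, -0.002]
wrist_force: [-0.6, -0.5, 0.2]
finger_gap: 0.0512
grip_force: 0.0
now [ 0.4567 -0.1001  0.1496] -90.5 t 9.65
-> [0.455, -0.05, 0.2] -30.0
travel [-0.209, 0.009, -0.21] rotz -0.504 rows>= 4
travel [-0.185, -0.097, -0.21] rotz -0.504 rows>= 4
-> [0.455, 0.01, 0.2] 30.0
travel [-0.25, -0.433, -0.0] rotz -1.0 rows>= 7
-> [0.455, 0.01, 0.16] 89.5
travel [0.0, 0.0, 0.333] rotz -0.992 rows>= 7
```

```bash
python3 plan.py 0.455 -0.06 0.17 -150 0.455 -0.02 0.17 -210 0.455 0.01 0.17 -270.5
```

```text
now [ 0.4567 -0.1001  0.1496] -90.5 t 9.65
-> [0.455, -0.06, 0.17] -150.0
travel [-0.334, 0.017, -0.17] rotz 0.992 rows>= 7
-> [0.455, -0.02, 0.17] -210.0
travel [-0.167, 0.289, -0.0] rotz 1.0 rows>= 7
-> [0.455, 0.01, 0.17] -270.5
travel [0.063, 0.108, -0.0] rotz 0.504 rows>= 4
travel [0.109, 0.062, -0.0] rotz 0.504 rows>= 4
```

```bash

python3 -m pendant '[{"travel":[-0.334,0.017,-0.17],"rot":[0,0,0.992],"fingers":0.2},{"travel":[-0.334,0.017,-0.17],"rot":[0,0,0.992],"fingers":0.2},{"travel":[-0.334,0.017,-0.17],"rot":[0,0,0.992],"fingers":0.2},{"travel":[-0.334,0.017,-0.17],"rot":[0,0,0.992],"fingers":0.2},{"travel":[-0.334,0.017,-0.17],"rot":[0,0,0.992],"fingers":0.2},{"travel":[-0.334,0.017,-0.17],"rot":[0,0,0.992],"fingers":0.2},{"travel":[-0.334,0.017,-0.17],"rot":[0,0,0.992],"fingers":0.2}]'
python3 -m pendant '[{"travel":[-0.167,0.289,0],"rot":[0,0,1],"fingers":0.2},{"travel":[-0.167,0.289,0],"rot":[0,0,1],"fingers":0.2},{"travel":[-0.167,0.289,0],"rot":[0,0,1],"fingers":0.2},{"travel":[-0.167,0.289,0],"rot":[0,0,1],"fingers":0.2},{"travel":[-0.167,0.289,0],"rot":[0,0,1],"fingers":0.2},{"travel":[-0.167,0.289,0],"rot":[0,0,1],"fingers":0.2},{"travel":[-0.167,0.289,0],"rot":[0,0,1],"fingers":0.2}]'
python3 -m pendant '[{"travel":[0.125,0.215,0],"rot":[0,0,1],"fingers":0.2},{"travel":[0.125,0.215,0],"rot":[0,0,1],"fingers":0.2},{"travel":[0.125,0.215,0],"rot":[0,0,1],"fingers":0.2},{"travel":[0.125,0.215,0],"rot":[0,0,1],"fingers":0.2},{"travel":[0.125,0.215,0],"rot":[0,0,1],"fingers":0.2},{"travel":[0.125,0.215,0],"rot":[0,0,1],"fingers":0.2},{"travel":[0.125,0.215,0],"rot":[0,0,1],"fingers":0.2},{"travel":[0.125,0.215,0],"rot":[0,0,1],"fingers":0.2},{"travel":[0.125,0.215,0],"rot":[0,0,1],"fingers":0.2}]'
cat > blank.py <<'E'
from h import *
import sys
im,d,P,st=see('wrist',sys.argv[1])
hsv=cv2.cvtColor(im,cv2.COLOR_BGR2HSV)
print(st['clock'],st['tcp_pos'].round(4))
for o in env.outline_of('wrist','blank_orange')[:3]:
    p=P[o['mask']];p=p[np.isfinite(p).all(1)];z=np.median(p[:,2]);p=p[p[:,2]>z-.005]
    print(round(o['conf'],2),np.round(o['xy']),np.median(p,0).round(4),cv2.minAreaRect((p[:,:2]*1000).astype(np.float32)),np.median(im[o['mask']],0))
    for y in np.arange(-.17,.04,.02):
        q=p[abs(p[:,1]-y)<.006]
        if len(q)>8:print(y.round(2),len(q),(q[:,0].min()*1e3).round(1),(q[:,0].max()*1e3).round(1),np.median(q[:,2]).round(4))
E
python3 blank.py laid.png
```

```text
clock: 10.35
tcp_pos: [0.4528, -0.0592, 0.1668]
orientation: [-0.002, -0.256, 0.967, 0.001]
wrist_force: [0.2, -0.4, -0.2]
finger_gap: 0.051
grip_force: 0.0
clock: 11.05
tcp_pos: [0.4528, -0.0193, 0.1668]
orientation: [-0.002, 0.258, 0.966, -0.0]
wrist_force: [-0.2, -0.6, 0.9]
finger_gap: 0.051
grip_force: 0.0
clock: 11.95
tcp_pos: [0.4529, 0.0104, 0.1675]
orientation: [-0.001, 0.703, 0.711, -0.001]
wrist_force: [0.4, 0.3, 0.8]
finger_gap: 0.0516
grip_force: 0.0
11.95 [0.4529 0.0104 0.1675]
0.94 [262. 226.] [ 0.4568 -0.0386  0.023 ] ((456.8340759277344, -51.457313537597656), (150.6577911376953, 22.354272842407227), 88.83378601074219) [ 10.  53. 133.]
-0.13 36 444.2 465.9 0.0229
-0.11 168 445.4 465.6 0.0231
-0.09 179 445.4 466.1 0.0231
-0.07 206 445.4 467.6 0.0231
-0.05 231 446.5 468.0 0.023
-0.03 247 446.4 468.3 0.0229
-0.01 250 447.4 467.9 0.023
0.01 279 447.2 469.0 0.0228
```

View pics/laid.png

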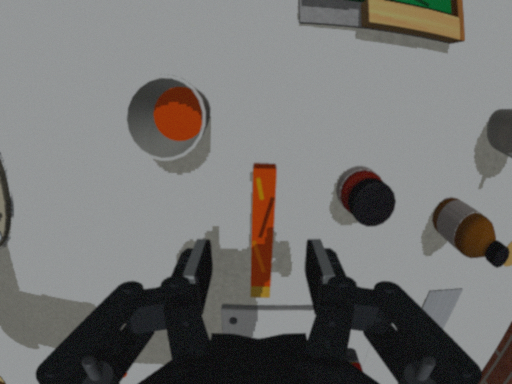

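The blank lies flat at (262,228), plain end up-image and clear of the cup (178,118) and the jar (367,198). I'll regrip its plain end.

```bash
python3 plan.py 0.458 0.0085 0.06 88.8 0.458 0.0085 0.024 88.8
```

```text
now [0.4533 0.0103 0.168 ] 90.55 t 12.05
-> [0.458, 0.0085, 0.06] 88.8
travel [-0.015, 0.039, 0.9] rotz 0.029 rows>= 3
-> [0.458, 0.0085, 0.024] 88.8
travel [0.0, 0.0, 0.3] rotz -0.0 rows>= 1
```

```bash

python3 -m pendant '[{"travel":[-0.015,0.039,0.4],"rot":[0,0,0.029],"fingers":0.2},{"travel":[-0.015,0.039,0.8],"rot":[0,0,0.029],"fingers":0.2},{"travel":[-0.015,0.039,0.9],"rot":[0,0,0.029],"fingers":0.2},{"travel":[-0.015,0.039,0.9],"rot":[0,0,0.029],"fingers":0.2}]'
python3 -m pendant '[{"travel":[0,0,0.15],"rot":[0,0,0],"fingers":0.2},{"travel":[0,0,0.3],"rot":[0,0,0],"fingers":0.2},{"travel":[0,0,0.3],"rot":[0,0,0],"fingers":0.2},{"travel":[0,0,0.3],"rot":[0,0,0],"fingers":0.2}]'
python3 -m pendant '[{"travel":[0,0,0],"rot":[0,0,0],"fingers":-1},{"travel":[0,0,0],"rot":[0,0,0],"fingers":-1},{"travel":[0,0,0],"rot":[0,0,0],"fingers":-1},{"travel":[0,0,0],"rot":[0,0,0],"fingers":-1},{"travel":[0,0,0],"rot":[0,0,0],"fingers":-1}]' 70
python3 -m pendant '[{"travel":[0,0,-0.2],"rot":[0,0,0],"fingers":-1},{"travel":[0,0,-0.4],"rot":[0,0,0],"fingers":-1},{"travel":[0,0,-0.6],"rot":[0,0,0],"fingers":-1},{"travel":[0,0,-0.6],"rot":[0,0,0],"fingers":-1},{"travel":[0,0,-0.6],"rot":[0,0,0],"fingers":-1}]'
python3 blank.py held2.png
```

```text
clock: 12.45
tcp_pos: [0.456, 0.0088, 0.0582]
orientation: [-0.002, 0.715, 0.699, -0.002]
wrist_force: [-0.1, -0.5, 0.5]
finger_gap: 0.0511
grip_force: 0.0
clock: 12.85
tcp_pos: [0.4591, 0.0084, 0.0257]
orientation: [0.0, 0.715, 0.699, 0.0]
wrist_force: [-0.1, 0.2, 0.8]
finger_gap: 0.0515
grip_force: 0.0
clock: 13.35
tcp_pos: [0.4596, 0.0083, 0.0261]
orientation: [0.001, 0.715, 0.699, 0.001]
wrist_force: [-0.9, -0.5, 6.5]
finger_gap: 0.0203
grip_force: 69.0
clock: 13.85
tcp_pos: [0.459, 0.0084, 0.0972]
orientation: [0.001, 0.715, 0.699, 0.001]
wrist_force: [-0.4, 1.1, -1.6]
finger_gap: 0.0201
grip_force: 68.8
13.85 [0.459  0.0084 0.0972]
0.75 [258. 275.] [ 0.4583 -0.0032  0.094 ] ((458.20123291015625, -10.949821472167969), (71.80728149414062, 22.277048110961914), 88.1987533569336) [ 10.  39. 106.]
-0.05 54 448.3 467.0 0.0939
-0.03 562 446.4 468.5 0.094
-0.01 677 447.6 468.9 0.094
0.01 796 448.5 468.7 0.0941
0.03 166 448.2 470.1 0.0919
0.49 [348. 360.] [ 0.5536 -0.1738  0.0131] ((529.7093505859375, -109.88014221191406), (34.70934295654297, 286.1943359375), 24.066953659057617) [151. 151. 148.]
-0.17 73 538.1 558.9 0.0131
-0.15 15 532.0 543.4 0.011
-0.01 26 491.6 502.3 0.1445
```

```bash
python3 plan.py 0.5136 -0.07 0.08 89.35 0.5136 -0.07 0.039 89.35
```

```text
now [0.4577 0.0086 0.0959] 88.68 t 13.95
-> [0.5136, -0.07, 0.08] 89.35
travel [-0.644, 0.481, 0.132] rotz -0.011 rows>= 2
-> [0.5136, -0.07, 0.039] 89.35
travel [0.0, 0.0, 0.342] rotz -0.0 rows>= 1
```

```bash

python3 -m pendant '[{"travel":[-0.34,0.22,0],"rot":[0,0,-0.011],"fingers":-1},{"travel":[-0.644,0.481,0],"rot":[0,0,-0.011],"fingers":-1},{"travel":[-0.644,0.481,0.132],"rot":[0,0,-0.011],"fingers":-1},{"travel":[-0.644,0.481,0.132],"rot":[0,0,-0.011],"fingers":-1},{"travel":[-0.644,0.481,0.132],"rot":[0,0,-0.011],"fingers":-1}]'
cat > chan.py <<'E'
from h import *
from plan import angle
import sys
tc=[];
for k in range(3):
    im,d,P,st=see('wrist',sys.argv[1]);tc.append(np.r_[st['tcp_pos'],angle(st)])
    hsv=cv2.cvtColor(im,cv2.COLOR_BGR2HSV)
    z0=np.median([t[2] for t in tc])
    m=(cv2.inRange(hsv,(0,140,40),(16,255,255))>0)&(abs(P[...,2]-z0+.003)<.006)&(abs(P[...,0]-.513)<.03)&(P[...,1]<tc[0][1]+.03)
    p=P[m]*1000;o=[]
    for y in np.arange(p[:,1].min()+4,p[:,1].max(),8):
        q=p[abs(p[:,1]-y)<4]
        if len(q)>15:o.append((y,(q[:,0].min()+q[:,0].max())/2,np.median(q[:,2])))
    o=np.array(o);f=np.polyfit(o[:,1-1],o[:,1],1);fz=np.polyfit(o[:,0],o[:,2],1)
    w=(P[...,2]>.029)&(P[...,2]<.0385)&(abs(P[...,0]-.513)<.032)&(P[...,1]>-.30)&(P[...,1]<-.225)
    p=P[w]*1000;c=[]
    for y in range(-300,-225,6):
        q=p[abs(p[:,1]-y)<3];a=q[q[:,0]<511,0];b=q[q[:,0]>511,0]
        if len(a)>4 and len(b)>4:c.append((y,(a.max()+b.min())/2))
    g=np.polyfit(*np.array(c).T,1) if len(c)>2 else None
    print('blank x@-200',np.polyval(f,-200).round(2),'slope',f[0].round(4),'z@',o[0,0].round(),np.polyval(fz,o[0,0]).round(1),'zslope',fz[0].round(4),'| chan x@-230',None if g is None else (np.polyval(g,-230).round(2),g[0].round(4),len(c)))
print('tcp',np.mean(tc,0).round(4),np.std(tc,0).round(4),st['clock'],st['wrist_force'])
E
python3 chan.py ch1.png
```

```text
clock: 14.45
tcp_pos: [0.5123, -0.0694, 0.0793]
orientation: [-0.002, 0.711, 0.703, -0.001]
wrist_force: [-0.5, 0.4, -0.8]
finger_gap: 0.0201
grip_force: 68.8
blank x@-200 509.47 slope 0.0195 z@ -121.0 76.0 zslope -0.0001 | chan x@-230 None
blank x@-200 509.75 slope 0.0211 z@ -121.0 76.7 zslope 0.0003 | chan x@-230 None
blank x@-200 510.49 slope 0.0192 z@ -120.0 77.3 zslope -0.0021 | chan x@-230 None
tcp [ 5.1280e-01 -6.9300e-02  8.0000e-02  8.9363e+01] [0.0004 0.0001 0.0005 0.0218] 14.55 [ 0.32875516  0.58391204 -0.66537865]
```

View pics/ch1.png

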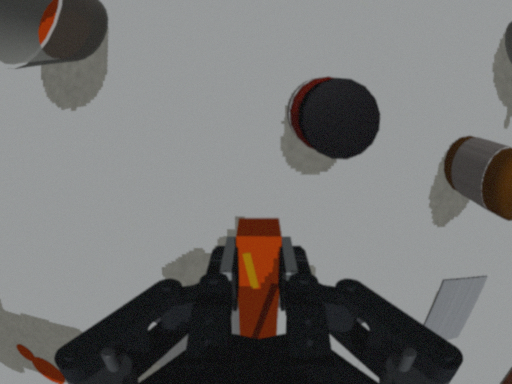

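```bash

python3 -m pendant '[{"travel":[0,0.004,0.17],"rot":[0,0,-0.008],"fingers":-1},{"travel":[0,0.004,0.345],"rot":[0,0,-0.008],"fingers":-1},{"travel":[0,0.004,0.345],"rot":[0,0,-0.008],"fingers":-1},{"travel":[0,0.004,0.345],"rot":[0,0,-0.008],"fingers":-1}]'
python3 chan.py ch2.png
```

```text
clock: 15.0
tcp_pos: [0.5146, -0.0696, 0.04]
orientation: [-0.0, 0.708, 0.706, -0.0]
wrist_force: [0.3, 0.4, -0.6]
finger_gap: 0.0204
grip_force: 68.9
blank x@-200 512.83 slope 0.0123 z@ -121.0 36.8 zslope -0.0011 | chan x@-230 None
blank x@-200 513.31 slope 0.0104 z@ -121.0 37.2 zslope -0.0019 | chan x@-230 None
blank x@-200 514.18 slope 0.0049 z@ -121.0 37.3 zslope -0.0018 | chan x@-230 None
tcp [ 5.14900e-01 -6.98000e-02  4.03000e-02  8.98471e+01] [0.0002 0.0001 0.0002 0.0059] 15.1 [ 0.81828194  0.94920358 -0.60567245]
```

```bash

python3 -m pendant '[{"travel":[0,-0.017,0],"rot":[0,0,0],"fingers":-1},{"travel":[0,-0.017,0],"rot":[0,0,0],"fingers":-1},{"travel":[0,-0.017,0],"rot":[0,0,0],"fingers":-1}]'
python3 chan.py ch3.png
```

```text
clock: 15.45
tcp_pos: [0.5128, -0.0701, 0.0397]
orientation: [0.0, 0.708, 0.706, 0.0]
wrist_force: [0.3, -0.5, -0.5]
finger_gap: 0.0203
grip_force: 68.9
blank x@-200 511.09 slope 0.011 z@ -121.0 36.5 zslope -0.0026 | chan x@-230 None
blank x@-200 511.28 slope 0.0094 z@ -121.0 36.4 zslope -0.0018 | chan x@-230 None
blank x@-200 511.46 slope 0.0083 z@ -121.0 36.4 zslope -0.0019 | chan x@-230 None
tcp [ 5.12800e-01 -7.02000e-02  3.96000e-02  8.98104e+01] [0.     0.     0.0001 0.0013] 15.55 [ 0.65146196  0.57945985 -1.15638437]
```

```bash

python3 -m pendant '[{"travel":[-0.1,-0.001,0],"rot":[0,0,0],"fingers":-1},{"travel":[-0.2,-0.002,0],"rot":[0,0,0],"fingers":-1},{"travel":[-0.3,-0.003,0],"rot":[0,0,0],"fingers":-1},{"travel":[-0.4,-0.004,0],"rot":[0,0,0],"fingers":-1},{"travel":[-0.4,-0.004,0],"rot":[0,0,0],"fingers":-1}]'
python3 chan.py ch4.png
python3 -m pendant '[{"travel":[-0.1,-0.001,0],"rot":[0,0,0],"fingers":-1},{"travel":[-0.2,-0.002,0],"rot":[0,0,0],"fingers":-1},{"travel":[-0.2,-0.002,0],"rot":[0,0,0],"fingers":-1}]'
```

```text
clock: 16.1
tcp_pos: [0.5125, -0.1203, 0.0395]
orientation: [0.0, 0.709, 0.705, -0.0]
wrist_force: [-0.0, 0.4, -0.9]
finger_gap: 0.02
grip_force: 68.9
blank x@-200 511.13 slope 0.0133 z@ -172.0 36.3 zslope -0.0019 | chan x@-230 None
blank x@-200 511.08 slope 0.0104 z@ -170.0 36.2 zslope -0.0019 | chan x@-230 None
blank x@-200 510.77 slope 0.0117 z@ -170.0 36.1 zslope -0.0011 | chan x@-230 None
tcp [ 5.1220e-01 -1.1940e-01  3.9400e-02  8.9698e+01] [0.0002 0.0007 0.0001 0.0309] 16.2 [-0.10910582  0.60326224  0.03830345]
clock: 16.55
tcp_pos: [0.5124, -0.1438, 0.0396]
orientation: [0.001, 0.709, 0.705, -0.0]
wrist_force: [0.8, 0.3, -1.1]
finger_gap: 0.0202
grip_force: 68.9
```

```bash

python3 -m pendant '[{"travel":[-0.1,-0.001,0],"rot":[0,0,0],"fingers":-1},{"travel":[-0.2,-0.002,0],"rot":[0,0,0],"fingers":-1},{"travel":[-0.3,-0.003,0],"rot":[0,0,0],"fingers":-1},{"travel":[-0.36,-0.004,0],"rot":[0,0,0],"fingers":-1},{"travel":[-0.36,-0.004,0],"rot":[0,0,0],"fingers":-1}]'
python3 -m pendant '[{"travel":[-0.02,0,0],"rot":[0,0,0],"fingers":-1},{"travel":[-0.04,0,0],"rot":[0,0,0],"fingers":-1},{"travel":[-0.04,0,0],"rot":[0,0,0],"fingers":-1}]'
python3 -m pendant '[{"travel":[-0.01,0,0],"rot":[0,0,0],"fingers":-1},{"travel":[-0.02,0,0],"rot":[0,0,0],"fingers":-1},{"travel":[-0.02,0,0],"rot":[0,0,0],"fingers":-1}]'
```

```text
clock: 17.05
tcp_pos: [0.5114, -0.1867, 0.0395]
orientation: [0.0, 0.709, 0.705, 0.0]
wrist_force: [0.1, 0.1, -0.4]
finger_gap: 0.02
grip_force: 68.9
clock: 17.35
tcp_pos: [0.5113, -0.1901, 0.0395]
orientation: [0.0, 0.708, 0.706, -0.0]
wrist_force: [0.1, 0.3, -1.1]
finger_gap: 0.02
grip_force: 68.9
clock: 17.65
tcp_pos: [0.5113, -0.1925, 0.0395]
orientation: [0.0, 0.708, 0.706, -0.0]
wrist_force: [0.2, 0.2, -0.3]
finger_gap: 0.0204
grip_force: 68.9
```

```bash

python3 -m pendant '[{"travel":[-0.01,0,0.008],"rot":[0,0,0],"fingers":-1},{"travel":[-0.01,0,0.015],"rot":[0,0,0],"fingers":-1},{"travel":[-0.01,0,0.015],"rot":[0,0,0],"fingers":-1}]'
python3 -m pendant '[{"travel":[-0.01,0,0],"rot":[0,0,0],"fingers":-1},{"travel":[-0.02,0,0],"rot":[0,0,0],"fingers":-1},{"travel":[-0.02,0,0],"rot":[0,0,0],"fingers":-1}]'
python3 -m pendant '[{"travel":[-0.01,0,0],"rot":[0,0,0],"fingers":-1},{"travel":[-0.02,0,0],"rot":[0,0,0],"fingers":-1},{"travel":[-0.02,0,0],"rot":[0,0,0],"fingers":-1}]'
```

```text
clock: 17.95
tcp_pos: [0.5113, -0.1937, 0.0382]
orientation: [0.0, 0.708, 0.706, 0.0]
wrist_force: [-1.9, 0.0, 4.7]
finger_gap: 0.0197
grip_force: 69.6
clock: 18.25
tcp_pos: [0.5113, -0.1938, 0.0382]
orientation: [-0.001, 0.708, 0.706, 0.002]
wrist_force: [-0.7, 8.5, 8.3]
finger_gap: 0.0202
grip_force: 70.1
clock: 18.55
tcp_pos: [0.5113, -0.1939, 0.0381]
orientation: [-0.003, 0.707, 0.707, 0.004]
wrist_force: [1.0, 16.3, 10.8]
finger_gap: 0.0204
grip_force: 70.4
```

```bash

python3 -m pendant '[{"travel":[0,0,0],"rot":[0,0,0],"fingers":0.1},{"travel":[0.02,0,0],"rot":[0,0,0],"fingers":0.1},{"travel":[0.02,0,0],"rot":[0,0,0],"fingers":0.1},{"travel":[0.02,0,0],"rot":[0,0,0],"fingers":0.1},{"travel":[0.02,0,-0.3],"rot":[0,0,0],"fingers":0.1},{"travel":[0.02,0,-0.6],"rot":[0,0,0],"fingers":0.1},{"travel":[0.02,0,-1],"rot":[0,0,0],"fingers":0.1},{"travel":[0.02,0,-1],"rot":[0,0,0],"fingers":0.1},{"travel":[0.02,0,-1],"rot":[0,0,0],"fingers":0.1}]'
python3 - <<'E'
from h import *
im,d,P,st=see('wrist','seat.png')
hsv=cv2.cvtColor(im,cv2.COLOR_BGR2HSV);print(st['tcp_pos'],st['clock'])
m=(cv2.inRange(hsv,(0,130,40),(16,255,255))>0)&(P[...,2]>.03)&(P[...,2]<.04)&(abs(P[...,0]-.512)<.03)&(P[...,1]>-.36)
p=P[m]*1000;print(p.min(0),p.max(0),np.median(p,0),cv2.minAreaRect(p[:,:2].astype(np.float32)))
for nm,lo,hi,z0,z1 in (('red',(0,110,50),(10,255,255),.062,.08),('yel',(18,90,70),(36,255,255),.03,.05)):
    m=(cv2.inRange(hsv,lo,hi)>0)&(P[...,2]>z0)&(P[...,2]<z1)
    k,l,s,c=cv2.connectedComponentsWithStats(m.astype(np.uint8))
    for i in range(1,k):
        if s[i,4]>100:
            p=P[l==i];r=cv2.minAreaRect((p[:,:2]*1000).astype(np.float32));print(nm,s[i,4],c[i].round(),np.median(p,0).round(4),r)
# tcp z projected top-only red
m=(cv2.inRange(hsv,(0,110,50),(10,255,255))>0)&(P[...,2]>.0702)&(P[...,2]<.076)
for sgn in(-1,1):
    q=P[m&((P[...,0]-.512)*sgn>.03)&(abs(P[...,0]-.512)<.11)];r=cv2.minAreaRect((q[:,:2]*1000).astype(np.float32));print(sgn,len(q),r)
E
python3 plan.py 0.581 -0.247 0.14 85.1 0.581 -0.247 0.062 85.1
```

```text
clock: 19.45
tcp_pos: [0.5122, -0.197, 0.1592]
orientation: [0.002, 0.708, 0.706, 0.0]
wrist_force: [-0.8, 0.6, -0.4]
finger_gap: 0.0471
grip_force: 0.0
[ 0.51220363 -0.19702671  0.15916832] 19.45
[ 498.00494972 -306.46578437   30.00625855] [ 520.8318189  -178.17402167   37.22223226] [ 510.26081502 -235.29986671   34.918558  ] ((509.3130187988281, -242.32635498046875), (128.4342041015625, 22.12877082824707), 89.49799346923828)
red 569 [173. 248.] [ 0.44   -0.2374  0.0718] ((440.6060791015625, -241.81625366210938), (36.15703201293945, 19.8253116607666), 89.26049041748047)
red 524 [341. 248.] [ 0.5815 -0.2386  0.0719] ((581.6997680664062, -242.79129028320312), (17.390560150146484, 36.15152359008789), 10.229226112365723)
-1 451 ((440.1332702636719, -242.58834838867188), (36.75213623046875, 18.89581871032715), 89.23114776611328)
1 408 ((582.1355590820312, -244.28302001953125), (16.294143676757812, 37.47574996948242), 10.71010684967041)
now [ 0.5112 -0.1964  0.1576] 89.8 t 19.5
-> [0.581, -0.247, 0.14] 85.1
travel [-0.42, 0.583, 0.147] rotz 0.078 rows>= 2
-> [0.581, -0.247, 0.062] 85.1
travel [0.0, 0.0, 0.65] rotz -0.0 rows>= 2
```

View pics/seat.png

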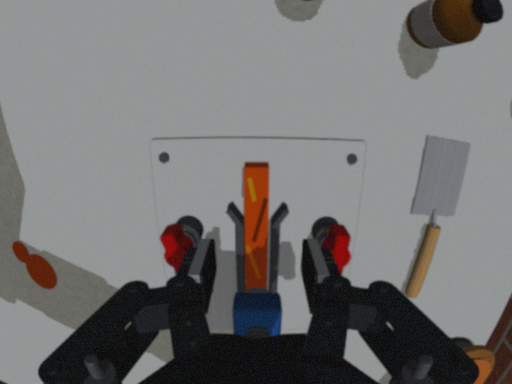

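The view shows the blank in the channel, plain end at (257,165), reaching under the blue arm (257,310). Both knobs are open, at (178,247) and (338,247). Left knob next.

```bash

python3 -m pendant '[{"travel":[-0.42,0.58,0.147],"rot":[0,0,0.078],"fingers":0.1},{"travel":[-0.42,0.58,0.147],"rot":[0,0,0.078],"fingers":0.1},{"travel":[-0.42,0.58,0.147],"rot":[0,0,0.078],"fingers":0.1},{"travel":[-0.42,0.58,0.147],"rot":[0,0,0.078],"fingers":0.1},{"travel":[-0.42,0.58,0.147],"rot":[0,0,0.078],"fingers":0.1}]'
python3 plan.py 0.581 -0.2478 0.062 85.1
```

```text
clock: 20.0
tcp_pos: [0.5793, -0.2459, 0.1387]
orientation: [-0.002, 0.736, 0.676, -0.001]
wrist_force: [-0.6, -0.6, -0.6]
finger_gap: 0.047
grip_force: 0.0
now [ 0.5793 -0.2459  0.1387] 85.14 t 20.0
-> [0.581, -0.2478, 0.062] 85.1
travel [-0.015, 0.016, 0.639] rotz 0.001 rows>= 2
```

```bash

python3 -m pendant '[{"travel":[-0.015,0.012,0.3],"rot":[0,0,0],"fingers":0.1},{"travel":[-0.015,0.012,0.5],"rot":[0,0,0],"fingers":0.1},{"travel":[-0.015,0.012,0.635],"rot":[0,0,0],"fingers":0.1},{"travel":[-0.015,0.012,0.635],"rot":[0,0,0],"fingers":0.1},{"travel":[-0.015,0.012,0.635],"rot":[0,0,0],"fingers":0.1}]'
python3 -m pendant '[{"travel":[0,0,0],"rot":[0,0,0],"fingers":-1},{"travel":[0,0,0],"rot":[0,0,0],"fingers":-1},{"travel":[0,0,0],"rot":[0,0,0],"fingers":-1},{"travel":[0,0,0],"rot":[0,0,0],"fingers":-1},{"travel":[0,0,0],"rot":[0,0,0],"fingers":-1},{"travel":[0,0,0],"rot":[0,0,0],"fingers":-1}]' 40
```

```text
clock: 20.5
tcp_pos: [0.5814, -0.2481, 0.0645]
orientation: [-0.0, 0.736, 0.677, -0.0]
wrist_force: [-0.2, 0.2, 0.8]
finger_gap: 0.0467
grip_force: 0.0
clock: 21.1
tcp_pos: [0.5817, -0.2489, 0.0655]
orientation: [0.001, 0.737, 0.676, -0.0]
wrist_force: [-4.0, 0.6, 6.2]
finger_gap: 0.0135
grip_force: 40.3
```

```bash

python3 -m pendant '[{"travel":[0,0,0],"rot":[0,0,1],"fingers":-1},{"travel":[0,0,0],"rot":[0,0,1],"fingers":-1},{"travel":[0,0,0],"rot":[0,0,1],"fingers":-1},{"travel":[0,0,0],"rot":[0,0,1],"fingers":-1},{"travel":[0,0,0],"rot":[0,0,1],"fingers":-1},{"travel":[0,0,0],"rot":[0,0,1],"fingers":-1},{"travel":[0,0,0],"rot":[0,0,1],"fingers":-1},{"travel":[0,0,0],"rot":[0,0,1],"fingers":-1}]'
python3 -m pendant '[{"travel":[0,0,0],"rot":[0,0,0.12],"fingers":-1},{"travel":[0,0,0],"rot":[0,0,0.2],"fingers":-1},{"travel":[0,0,0],"rot":[0,0,0.2],"fingers":-1}]'
python3 -c "
from plan import *
s=env.get_state();print(angle(s),s['ft_torque'],s['wrist_force'],s['joint_pos'])"
```

```text
clock: 21.9
tcp_pos: [0.5807, -0.2483, 0.0655]
orientation: [-0.0, 0.976, 0.216, -0.001]
wrist_force: [-5.8, 1.8, 8.3]
finger_gap: 0.0132
grip_force: 40.6
clock: 22.2
tcp_pos: [0.5806, -0.248, 0.0655]
orientation: [-0.0, 0.994, 0.113, -0.001]
wrist_force: [-6.0, 3.3, 8.8]
finger_gap: 0.0135
grip_force: 40.7
13.030052983501005 [ 0.50681366  1.33331847 -0.00332728] [-6.00123922  3.29547256  8.79804325] [-5.30473301e-01  5.29352204e-01 -9.28858534e-02  9.50245297e-01
 -6.14450443e-04  2.38370313e+00]
```

```bash

python3 -m pendant '[{"travel":[0,0,0],"rot":[0,0,0.04],"fingers":-1},{"travel":[0,0,0],"rot":[0,0,0.06],"fingers":-1},{"travel":[0,0,0],"rot":[0,0,0.06],"fingers":-1}]' >/dev/null
python3 -c "
from plan import *
s=env.get_state();print(angle(s),s['ft_torque'],s['wrist_force'])"
python3 -m pendant '[{"travel":[0,0,0],"rot":[0,0,0.03],"fingers":-1},{"travel":[0,0,0],"rot":[0,0,0.05],"fingers":-1},{"travel":[0,0,0],"rot":[0,0,0.05],"fingers":-1}]' >/dev/null
python3 -c "
from plan import *
s=env.get_state();print(angle(s),s['ft_torque'],s['wrist_force'])"
```

```text
9.510205576178842 [ 0.6419825   1.34246642 -0.10014316] [-6.11587238  3.12100382  8.98713208]
6.656727094665631 [0.48128081 1.41963262 1.02633935] [-5.6691454   3.01311841 10.15211463]
```

```bash

python3 -m pendant '[{"travel":[0,0,0],"rot":[0,0,0],"fingers":0.1},{"travel":[0,0,0],"rot":[0,0,0],"fingers":0.1},{"travel":[0,0,0],"rot":[0,0,0],"fingers":0.1},{"travel":[0,0,0],"rot":[0,0,0],"fingers":0.1},{"travel":[0,0,-0.3],"rot":[0,0,0],"fingers":0.1},{"travel":[0,0,-0.6],"rot":[0,0,0],"fingers":0.1},{"travel":[0,0,-1],"rot":[0,0,0],"fingers":0.1},{"travel":[0,0,-1],"rot":[0,0,0],"fingers":0.1},{"travel":[0,0,-1],"rot":[0,0,0],"fingers":0.1}]'
python3 plan.py 0.511 -0.235 0.185 55  0.441 -0.2462 0.175 105.2
```

```text
clock: 23.7
tcp_pos: [0.5829, -0.2493, 0.1855]
orientation: [0.001, 0.998, 0.057, 0.002]
wrist_force: [-0.5, -0.3, -0.3]
finger_gap: 0.0468
grip_force: 0.0
now [ 0.5829 -0.2493  0.1855] 6.53 t 23.7
-> [0.511, -0.235, 0.185] 55.0
travel [-0.582, -0.186, 0.004] rotz -0.808 rows>= 6
-> [0.441, -0.2462, 0.175] 105.2
travel [-0.411, -0.424, 0.083] rotz -0.837 rows>= 6
```

```bash

python3 -m pendant '[{"travel":[-0.582,-0.186,0.004],"rot":[0,0,-0.808],"fingers":0.1},{"travel":[-0.582,-0.186,0.004],"rot":[0,0,-0.808],"fingers":0.1},{"travel":[-0.582,-0.186,0.004],"rot":[0,0,-0.808],"fingers":0.1},{"travel":[-0.582,-0.186,0.004],"rot":[0,0,-0.808],"fingers":0.1},{"travel":[-0.582,-0.186,0.004],"rot":[0,0,-0.808],"fingers":0.1},{"travel":[-0.582,-0.186,0.004],"rot":[0,0,-0.808],"fingers":0.1}]' >/dev/null
python3 -m pendant '[{"travel":[-0.411,-0.424,0.083],"rot":[0,0,-0.837],"fingers":0.1},{"travel":[-0.411,-0.424,0.083],"rot":[0,0,-0.837],"fingers":0.1},{"travel":[-0.411,-0.424,0.083],"rot":[0,0,-0.837],"fingers":0.1},{"travel":[-0.411,-0.424,0.083],"rot":[0,0,-0.837],"fingers":0.1},{"travel":[-0.411,-0.424,0.083],"rot":[0,0,-0.837],"fingers":0.1},{"travel":[-0.411,-0.424,0.083],"rot":[0,0,-0.837],"fingers":0.1},{"travel":[-0.411,-0.424,0.083],"rot":[0,0,-0.837],"fingers":0.1},{"travel":[-0.411,-0.424,0.083],"rot":[0,0,-0.837],"fingers":0.1},{"travel":[-0.411,-0.424,0.083],"rot":[0,0,-0.837],"fingers":0.1}]'
cat > knob.py <<'E'
from h import *
im,d,P,st=see('wrist','kn.png');print(st['tcp_pos'])
hsv=cv2.cvtColor(im,cv2.COLOR_BGR2HSV)
for nm,lo,hi,z0,z1 in (('red',(0,110,50),(10,255,255),.0695,.08),('yel',(18,90,50),(36,255,255),.036,.05)):
    m=(cv2.inRange(hsv,lo,hi)>0)&(P[...,2]>z0)&(P[...,2]<z1)&(abs(P[...,0]-.511)<.12)&(abs(P[...,1]+.25)<.1)
    k,l,s,c=cv2.connectedComponentsWithStats(m.astype(np.uint8))
    for i in range(1,k):
        if s[i,4]>60:
            p=P[l==i];r=cv2.minAreaRect((p[:,:2]*1000).astype(np.float32));print(nm,s[i,4],c[i].round(),np.median(p,0).round(4),np.round(r[0],1),np.round(r[1],1),round(r[2],1))
E
python3 knob.py; python3 plan.py 0.441 -0.2462 0.062 105.2
```

```text
clock: 25.2
tcp_pos: [0.4397, -0.2454, 0.1727]
orientation: [-0.001, 0.608, 0.794, -0.0]
wrist_force: [-0.1, 0.3, -0.8]
finger_gap: 0.0467
grip_force: 0.0
[ 0.43974743 -0.24539949  0.17268315]
red 933 [261. 198.] [ 0.4408 -0.2453  0.0719] [ 441.2 -246.4] [20.4 45.1] 14.4
red 553 [403. 237.] [ 0.579  -0.2479  0.072 ] [ 579.8 -249. ] [44.  21.2] 22.0
yel 629 [356. 221.] [ 0.5404 -0.2544  0.0423] [ 544.3 -254.9] [53.4 14.8] 9.0
yel 354 [261. 238.] [ 0.4553 -0.2943  0.0425] [ 455.  -294.6] [13.4 27.9] 15.8
now [ 0.4398 -0.2455  0.1729] 105.14 t 25.25
-> [0.441, -0.2462, 0.062] 105.2
travel [-0.008, 0.008, 0.924] rotz -0.001 rows>= 3
```

```bash

python3 -m pendant '[{"travel":[-0.008,0.007,0.3],"rot":[0,0,0],"fingers":0.1},{"travel":[-0.008,0.007,0.6],"rot":[0,0,0],"fingers":0.1},{"travel":[-0.008,0.007,0.8],"rot":[0,0,0],"fingers":0.1},{"travel":[-0.008,0.007,0.92],"rot":[0,0,0],"fingers":0.1},{"travel":[-0.008,0.007,0.92],"rot":[0,0,0],"fingers":0.1},{"travel":[-0.008,0.007,0.92],"rot":[0,0,0],"fingers":0.1}]'
python3 -m pendant '[{"travel":[0,0,0],"rot":[0,0,0],"fingers":-1},{"travel":[0,0,0],"rot":[0,0,0],"fingers":-1},{"travel":[0,0,0],"rot":[0,0,0],"fingers":-1},{"travel":[0,0,0],"rot":[0,0,0],"fingers":-1},{"travel":[0,0,0],"rot":[0,0,0],"fingers":-1},{"travel":[0,0,0],"rot":[0,0,0],"fingers":-1}]' 40
```

```text
clock: 25.85
tcp_pos: [0.4411, -0.2464, 0.0631]
orientation: [-0.0, 0.607, 0.794, -0.0]
wrist_force: [-0.3, 0.3, 0.2]
finger_gap: 0.0469
grip_force: 0.0
clock: 26.45
tcp_pos: [0.4421, -0.2473, 0.0649]
orientation: [0.002, 0.607, 0.795, -0.0]
wrist_force: [-1.0, 0.3, 5.7]
finger_gap: 0.013
grip_force: 43.5
```

```bash

python3 -m pendant '[{"travel":[0,0,0],"rot":[0,0,-1],"fingers":-1},{"travel":[0,0,0],"rot":[0,0,-1],"fingers":-1},{"travel":[0,0,0],"rot":[0,0,-1],"fingers":-1},{"travel":[0,0,0],"rot":[0,0,-1],"fingers":-1},{"travel":[0,0,0],"rot":[0,0,-1],"fingers":-1},{"travel":[0,0,0],"rot":[0,0,-1],"fingers":-1},{"travel":[0,0,0],"rot":[0,0,-1],"fingers":-1},{"travel":[0,0,0],"rot":[0,0,-1],"fingers":-1}]'
python3 -c "
from plan import *
s=env.get_state();print(angle(s),s['ft_torque'],s['wrist_force'])"
python3 -m pendant '[{"travel":[0,0,0],"rot":[0,0,-0.04],"fingers":-1},{"travel":[0,0,0],"rot":[0,0,-0.07],"fingers":-1},{"travel":[0,0,0],"rot":[0,0,-0.07],"fingers":-1}]' >/dev/null
python3 -c "
from plan import *
s=env.get_state();print(angle(s),s['ft_torque'],s['wrist_force'])"
python3 -m pendant '[{"travel":[0,0,0],"rot":[0,0,-0.03],"fingers":-1},{"travel":[0,0,0],"rot":[0,0,-0.05],"fingers":-1},{"travel":[0,0,0],"rot":[0,0,-0.05],"fingers":-1}]' >/dev/null
python3 -c "
from plan import *
s=env.get_state();print(angle(s),s['ft_torque'],s['wrist_force'])"
```

```text
clock: 27.25
tcp_pos: [0.4432, -0.2463, 0.0649]
orientation: [0.003, 0.126, 0.992, 0.0]
wrist_force: [3.1, 4.6, 5.1]
finger_gap: 0.0131
grip_force: 43.4
165.47030776005684 [ 0.87788951 -0.53150957  0.09337705] [3.13121505 4.56744295 5.0775256 ]
169.49412058719884 [ 0.94987381 -0.5130694  -0.21474043] [2.05805268 4.72353577 5.64049132]
172.33343942619973 [ 1.10769863 -0.67812447 -1.29334479] [3.38655382 4.64820008 6.34297099]
```

```bash

python3 -m pendant '[{"travel":[0,0,0],"rot":[0,0,0],"fingers":0.1},{"travel":[0,0,0],"rot":[0,0,0],"fingers":0.1},{"travel":[0,0,0],"rot":[0,0,0],"fingers":0.1},{"travel":[0,0,0],"rot":[0,0,0],"fingers":0.1},{"travel":[0,0,-0.3],"rot":[0,0,0],"fingers":0.1},{"travel":[0,0,-0.6],"rot":[0,0,0],"fingers":0.1},{"travel":[0,0,-1],"rot":[0,0,0],"fingers":0.1},{"travel":[0,0,-1],"rot":[0,0,0],"fingers":-1},{"travel":[0,0,-1],"rot":[0,0,0],"fingers":-1}]'
python3 -m pendant '[{"travel":[0,0,-0.1],"rot":[0,0,0],"fingers":-1},{"travel":[0,0,-0.1],"rot":[0,0,0],"fingers":-1},{"travel":[0,0,-0.1],"rot":[0,0,0],"fingers":-1},{"travel":[0,0,-0.1],"rot":[0,0,0],"fingers":-1},{"travel":[0,0,-0.1],"rot":[0,0,0],"fingers":-1}]'
python3 knob.py
python3 plan.py 0.5104 -0.297 0.19 150
```

```text
clock: 28.75
tcp_pos: [0.4418, -0.247, 0.1841]
orientation: [0.001, 0.066, 0.998, -0.001]
wrist_force: [-0.4, -0.7, 0.6]
finger_gap: 0.0183
grip_force: 0.0
clock: 29.25
tcp_pos: [0.4408, -0.2461, 0.1943]
orientation: [-0.001, 0.066, 0.998, 0.0]
wrist_force: [-0.5, 0.1, -0.5]
finger_gap: -0.0001
grip_force: 0.0
[ 0.44080551 -0.24611667  0.19428876]
red 769 [259. 190.] [ 0.4399 -0.2469  0.0718] [ 440.7 -247.3] [20.4 44.7] 81.7
yel 300 [256. 225.] [ 0.4869 -0.2555  0.0421] [ 486.9 -255.4] [13.5 25.7] 81.8
now [ 0.4409 -0.2462  0.1944] 172.44 t 29.3
-> [0.5104, -0.297, 0.19] 150.0
travel [-0.63, -0.344, 0.037] rotz 0.374 rows>= 3
```

```bash

python3 -m pendant '[{"travel":[-0.63,-0.344,0.037],"rot":[0,0,0.374],"fingers":-1},{"travel":[-0.63,-0.344,0.037],"rot":[0,0,0.374],"fingers":-1},{"travel":[-0.63,-0.344,0.037],"rot":[0,0,0.374],"fingers":-1},{"travel":[-0.63,-0.344,0.037],"rot":[0,0,0.374],"fingers":-1},{"travel":[-0.63,-0.344,0.037],"rot":[0,0,0.374],"fingers":-1}]'
python3 plan.py 0.5104 -0.297 0.17 150
```

```text
clock: 29.8
tcp_pos: [0.5101, -0.2968, 0.1901]
orientation: [-0.001, 0.258, 0.966, 0.0]
wrist_force: [-0.4, -0.1, -0.3]
finger_gap: 0.0001
grip_force: 0.0
now [ 0.5101 -0.2968  0.1901] 150.13 t 29.8
-> [0.5104, -0.297, 0.17] 150.0
travel [-0.003, -0.0, 0.168] rotz 0.002 rows>= 1
```

```bash

python3 -m pendant '[{"travel":[0,0,0.1],"rot":[0,0,0],"fingers":-1},{"travel":[0,0,0.16],"rot":[0,0,0],"fingers":-1},{"travel":[0,0,0.2],"rot":[0,0,0],"fingers":-1},{"travel":[0,0,0.23],"rot":[0,0,0],"fingers":-1},{"travel":[0,0,0.23],"rot":[0,0,0],"fingers":-1}]'
python3 -m pendant '[{"travel":[0,0,0.02],"rot":[0,0,0],"fingers":-1},{"travel":[0,0,0.04],"rot":[0,0,0],"fingers":-1},{"travel":[0,0,0.05],"rot":[0,0,0],"fingers":-1},{"travel":[0,0,0.05],"rot":[0,0,0],"fingers":-1}]'
python3 -m pendant '[{"travel":[0,0,0.015],"rot":[0,0,0],"fingers":-1},{"travel":[0,0,0.025],"rot":[0,0,0],"fingers":-1},{"travel":[0,0,0.025],"rot":[0,0,0],"fingers":-1}]'
```

```text
clock: 30.3
tcp_pos: [0.5098, -0.2966, 0.1629]
orientation: [-0.001, 0.259, 0.966, 0.0]
wrist_force: [-3.2, 2.5, 5.4]
finger_gap: 0.0
grip_force: 3.0
clock: 30.7
tcp_pos: [0.5099, -0.2966, 0.1578]
orientation: [-0.0, 0.259, 0.966, 0.0]
wrist_force: [-3.5, 2.7, 8.5]
finger_gap: -0.0002
grip_force: 4.3
clock: 31.0
tcp_pos: [0.5099, -0.2966, 0.155]
orientation: [-0.0, 0.259, 0.966, 0.0]
wrist_force: [-4.0, 3.4, 10.1]
finger_gap: -0.0004
grip_force: 5.0
```

```bash

python3 -m pendant '[{"travel":[0,0,0.015],"rot":[0,0,0],"fingers":-1},{"travel":[0,0,0.025],"rot":[0,0,0],"fingers":-1},{"travel":[0,0,0.025],"rot":[0,0,0],"fingers":-1}]'
python3 -m pendant '[{"travel":[0,0,0.015],"rot":[0,0,0],"fingers":-1},{"travel":[0,0,0.025],"rot":[0,0,0],"fingers":-1},{"travel":[0,0,0.025],"rot":[0,0,0],"fingers":-1}]'
```

```text
clock: 31.3
tcp_pos: [0.51, -0.2967, 0.154]
orientation: [0.0, 0.259, 0.966, -0.0]
wrist_force: [-6.7, 5.7, 19.2]
finger_gap: -0.0002
grip_force: 9.7
clock: 31.6
tcp_pos: [0.5101, -0.2967, 0.1538]
orientation: [0.001, 0.259, 0.966, -0.001]
wrist_force: [-12.0, 8.3, 35.4]
finger_gap: -0.0001
grip_force: 17.3
```

```bash

python3 -m pendant '[{"travel":[0,0,-0.012],"rot":[0,0,0],"fingers":-1},{"travel":[0,0,-0.012],"rot":[0,0,0],"fingers":-1},{"travel":[0,0,-0.012],"rot":[0,0,0],"fingers":-1},{"travel":[0,0,-0.012],"rot":[0,0,0],"fingers":-1},{"travel":[0,0,-0.012],"rot":[0,0,0],"fingers":-1},{"travel":[0,0,-0.012],"rot":[0,0,0],"fingers":-1},{"travel":[0,0,-0.012],"rot":[0,0,0],"fingers":-1},{"travel":[0,0,-0.012],"rot":[0,0,0],"fingers":-1}]'
python3 -m pendant '[{"travel":[0,0,-0.1],"rot":[0,0,0],"fingers":-1},{"travel":[0,0,-0.2],"rot":[0,0,0],"fingers":-1},{"travel":[0,0,-0.4],"rot":[0,0,0],"fingers":-1},{"travel":[0,0,-0.7],"rot":[0,0,0],"fingers":-1},{"travel":[0,0,-1],"rot":[0,0,0],"fingers":-1},{"travel":[0,0,-1],"rot":[0,0,0],"fingers":-1},{"travel":[0,0,-1],"rot":[0,0,0],"fingers":-1}]'
python3 plan.py 0.44 -0.18 0.3 90
```

```text
clock: 32.4
tcp_pos: [0.51, -0.2967, 0.1539]
orientation: [0.001, 0.259, 0.966, -0.001]
wrist_force: [-10.2, 6.8, 26.6]
finger_gap: 0.0001
grip_force: 13.6
clock: 33.1
tcp_pos: [0.5112, -0.2976, 0.2703]
orientation: [0.001, 0.259, 0.966, -0.001]
wrist_force: [-0.0, -1.0, -0.9]
finger_gap: -0.0001
grip_force: 0.0
now [ 0.5112 -0.2976  0.2703] 150.01 t 33.1
-> [0.44, -0.18, 0.3] 90.0
travel [0.502, 0.276, -0.124] rotz 0.5 rows>= 4
travel [0.573, -0.012, -0.124] rotz 0.5 rows>= 4
```

```bash

python3 -m pendant '[{"travel":[0.502,0.276,-0.124],"rot":[0,0,0.5],"fingers":-1},{"travel":[0.502,0.276,-0.124],"rot":[0,0,0.5],"fingers":-1},{"travel":[0.502,0.276,-0.124],"rot":[0,0,0.5],"fingers":-1},{"travel":[0.502,0.276,-0.124],"rot":[0,0,0.5],"fingers":-1}]' >/dev/null
python3 -m pendant '[{"travel":[0.573,-0.012,-0.124],"rot":[0,0,0.5],"fingers":-1},{"travel":[0.573,-0.012,-0.124],"rot":[0,0,0.5],"fingers":-1},{"travel":[0.573,-0.012,-0.124],"rot":[0,0,0.5],"fingers":-1},{"travel":[0.573,-0.012,-0.124],"rot":[0,0,0.5],"fingers":-1},{"travel":[0.573,-0.012,-0.124],"rot":[0,0,0.5],"fingers":-1},{"travel":[0.573,-0.012,-0.124],"rot":[0,0,0.5],"fingers":-1}]'
python3 knob.py; python3 jig.py | grep head
python3 - <<'E'
from h import *
a=cv2.imread('pics/kn.png');im,d,P,st=see('wrist')
hsv=cv2.cvtColor(im,cv2.COLOR_BGR2HSV)
m=(cv2.inRange(hsv,(0,130,40),(16,255,255))>0)&(P[...,2]>.03)&(P[...,2]<.04)&(abs(P[...,0]-.512)<.03)&(P[...,1]>-.36)
print('blank',(P[m]*1000).min(0),(P[m]*1000).max(0))
s,_,_,_=see('scene');o=np.hstack([a[100:360,100:440],cv2.resize(s[110:260,60:420],(460,192))[:, :] if 0 else cv2.copyMakeBorder(cv2.resize(s[110:260,60:420],(456,190)),0,70,0,0,cv2.BORDER_CONSTANT)])
cv2.imwrite('pics/final.png',o)
E
```

```text
clock: 34.1
tcp_pos: [0.439, -0.1794, 0.298]
orientation: [-0.001, 0.706, 0.708, -0.0]
wrist_force: [-0.5, 0.6, -0.9]
finger_gap: -0.0001
grip_force: 0.0
[ 0.43899767 -0.17937228  0.29801252]
red 363 [261. 213.] [ 0.4418 -0.2452  0.072 ] [ 441.1 -246.5] [21.5 44.4] 67.0
red 288 [364. 214.] [ 0.5804 -0.2478  0.0719] [ 580.8 -248.5] [20.5 43.5] 85.2
yel 283 [290. 210.] [ 0.4838 -0.2534  0.0423] [ 477.7 -253.4] [14.3 53. ] 79.5
yel 317 [331. 211.] [ 0.5404 -0.2543  0.0423] [ 544.6 -254.7] [53.8 14.8] 8.7
head 478 ((510.3094787597656, -296.94573974609375), 18.868772506713867) [ 0.50766916 -0.28777954  0.14946143]
blank [ 498.47144976 -299.88621009   30.14081248] [541.89193386  10.60469446  39.33521153]
```

View pics/final.png

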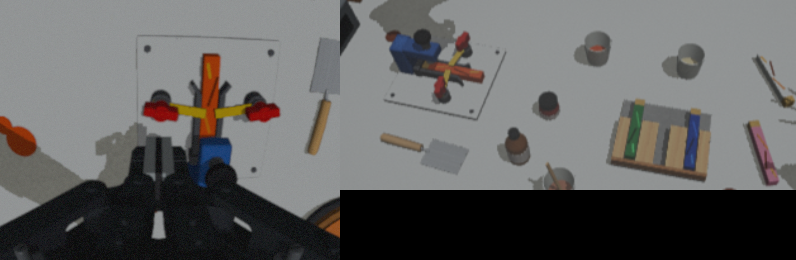

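Both straps lie over the blank, at about -10.5° and -171.3°, which is their end stops. The head is back up at 149 mm, the blank is in the channel and the bystanders are unchanged, so I'm handing in.

```bash
python3 -c "
from workcell import env
print(env.hand_in())"
```

```text
the job is handed in; nothing more can be done
None
```

The orange blank is clamped in the jig, brass end against the stop, both knobs turned to their end stops and the punch pressed, held and sprung back up; I handed the job in at about 34 s, and the judging result was not shown.

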